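# Hang the control module on the steering column's stud

## Task

Pick up the control module whose base plate has the keyhole, slip the keyhole over the headed stud on the steering column's sloping pad, and slide the plate down the slope until the stud is fully home in the end of the slot, flat on the pad and square to it; then let go. The stud may sit a little to one side, so feel for it: be gentle, never pressing or striking the plate hard against the pad or stud (40 N is too much), and leave the other things on the bench where they are.

Things in the scene. Friction and masses are not known exactly. Their poses are not given: they have to be found in the camera images.
- module: Part to mount: black plastic control module, 44 x 44 mm, 36 mm high, smooth sides to grip, on an aluminium base plate 4 mm thick, 60 mm wide (y), 104 mm long (x = -28 to +76 mm); 0.2 to 0.33 kg. Origin: plate's underside below the module's centre; z up, x along the plate towards its keyhole. Module top at z = 40 mm. Starts flat on the bench, x pointing away from the robot within 35 degrees.
- module_hole (a point): Centre of the keyhole's entry hole at the plate's underside: x = 38 mm in the module's frame. The hole is eight-sided, 20 mm across, goes through the plate, and runs on towards +x into a slot 10 mm wide whose closed end is at x = 63.5 mm.
- module_slot_end (a point): Point at x = 60 mm in the module's frame, at the plate's underside: where the stud's axis lies when the plate is home, the stud's shank against the closed end of the slot.
- pad: Dark steel mounting pad on the fixed steering column, flat, sloping 20 degrees, 150 mm long, 96 mm wide. The face is z = 0 of this frame; z points out of it, x up the slope (away from the robot, within 20 degrees), y across. Origin 72 mm above the bench; the face runs from x = -104 to +46 mm. It carries the stud and sits on rubber mounts: it gives straight down its z by 1 mm per 6 N, 6 mm at most.
- stud_nominal (a point): The pad's origin: middle of the short cross slot in which the steel headed stud is clamped, square to the face. The stud itself is not measured: it stands at x = 0 but up to 12 mm to either side in y; find it by feel or sight. Shank 7 mm thick; head 16 mm across, underside 7 mm and top 12 mm above the face, 1 mm chamfer. It gives way only above 80 N.
- column: The fixed steering column. Origin on the bench straight below the pad's origin, x away from the robot, z up. Its 42 mm tube runs along y, axis 105 mm beyond the origin and 62 mm up; a gear housing 94 mm thick spans y = 150 to 240 mm, a motor on to 290 mm. Two cradle blocks and straps, up to 89 mm high, hold the tube.
- plain_module: Look-alike to be left alone: the same kind of black module on a ribbed plate 110 x 60 mm with two plain 12 mm round holes and no keyhole. Origin: centre of its underside.
- screwdriver: Bystander: screwdriver lying on the bench.
- wrench: Bystander: wrench lying on the bench.
- sleeve: Bystander: flanged steel sleeve, 60 mm wide, 45 mm high.
- yoke: Bystander: dark steel joint yoke, about 65 mm long, 30 mm high.
- spray_can: Bystander: grey can, 56 mm wide, 160 mm high.
- screw_tray: Bystander: grey divided tray 120 x 90 x 30 mm.
- bearing: Bystander: steel ring 52 mm wide, 14 mm high.
Things that resemble listed ones, but are neither listed nor needed, are in the scene too. What is shaped like the module but green or orange is not meant.

How it is judged:
By the outcome, as a careful person would: the job done as asked, in the order asked, and still so for the second after the job is handed in, with the robot touching nothing.
It also fails if it takes over 51 s, if anything falls off the work surface, if the arm or the gripper's body presses on something with over 40 N, if the wrist force passes 120 N, or if a joint passes its speed limit or range.

## Robot

A 6-joint arm with a two-finger parallel gripper is mounted at the origin on the work surface. World frame = base frame: x ahead of the robot, y to its left, z up, the work surface at z = 0. Lengths are in m, angles in rad, forces in N, time in s.
With the tool pointing down it reaches from about 0.225 to 0.725 m from the base axis. Payload 3.1 kg.
Tool frame: the origin (TCP) lies midway between the tips of the shut fingers; the grasp point (between the pads) lies 19 mm behind it (manip.hold_point_z is the z of the grasp point in the tool frame, in m); z points along the fingers, y is the line along which they close (so a half turn about z gives the same grasp; the last joint's range is limited). The gripper opens to 85 mm and grips with 20 to 120 N. Pads are 22 mm wide; open, the fingers measure 114 mm over their backs; the gripper's body (76 mm by 85 mm) begins 54 mm behind the grasp point. The pads swing forward as they close: fully open they stand 13 mm farther back than shut.
Start: joints at [-0.128, 0.048, 0.099, 1.622, 0, 1.443], TCP at [0.525, -0, 0.231] pointing down, gripper open.
Joint ranges: [-2.91, 2.91], [-0.99, 1.94], [-1.21, 1.42], [-2.12, 2.29], [-1.49, 1.47], [-3.14, 3.14]. Speed limits (rad/s): [2.79, 2.79, 3.14, 3.14, 3.14, 3.14].

## Interface

Orientations are given as a unit quaternion [w, x, y, z].
In Python, from cell import manip, optics, workorder, sensors gives the robot as it stands. Calls block until the motion is done:
- manip.move_pose(position, orientation): joint-space move of the TCP to a pose.
- manip.move_linear(position, orientation=None, max_speed=0.15): straight line of the TCP; orientation=None keeps the orientation; max_speed is the mean speed in m/s.
- manip.move_joints(angles): joint-space move.
- manip.gripper_to(opening, squeeze=None): finger opening in m; squeeze is the grip in N (None keeps the last); returns when the fingers have stopped.
- manip.pause(seconds).
- manip.inverse_kinematics(position, orientation): joint angles nearest the present ones, or None.
- optics.grab_frame(name): name is "scene" or "side" or "wrist"; returns the picture (420x560x3 uint8, red, green, blue); there is no depth.
- optics.calibration(name): a dict with "intrinsics" (3x3 intrinsics, pixels), "extrinsics" (4x4, takes a point from camera to world coordinates). Camera axes: x right, y down, z forward; pixel columns grow to the right and rows downward; lengths in m; the calibration is good to about 2 mm. A picture is of the moment at which its call begins: read the wrist's pose just before it. calibration takes no time and is no camera call; for the wrist camera it gives the pose at the moment of the call.
A pose or a line that the arm cannot do raises manip.Unreachable and nothing moves.
- workorder.job_done(): hands the job in; it is judged then, once.
Readings, each from a call of its own:
- sensors.get_t(): time.
- sensors.get_joint_pos(): joint angles.
- sensors.get_dq(): joint speeds.
- sensors.get_joint_torque(): joint torques, N m.
- sensors.get_tool_pos(): TCP position.
- sensors.get_tool_rot(): TCP orientation.
- sensors.get_ft_force(): force on the tool from outside, world axes, zero at the start.
- sensors.get_wrist_torque(): the same for the moment, N m.
- sensors.get_width(): finger opening in m.
- sensors.get_finger_force(): force on a finger pad.
Only numpy, scipy, OpenCV 4.12 (cv2) and the standard library are available. Lean on these libraries where they do the work, as an engineer would, in place of code of your own. Each camera call takes 0.05 s, during which the arm holds its last target. There are 200 camera calls.

## Working session

There is one attempt and no reset: what is moved stays moved. The work goes in short steps, each a Python script; the robot and the scene stay as the last script left them, time stands still between calls to the robot, and variables do not carry over. Pictures are saved under pics/ and viewed, at most 10 in all, crops included, and the job is handed in when it is done.

```bash
ls; mkdir -p pics; python3 - <<'E'
from cell import manip, optics, sensors
import cv2,numpy as np
for n in("scene","side","wrist"):
    f=optics.grab_frame(n); np.save(f"pics/{n}0.npy",f); cv2.imwrite(f"pics/{n}0.png",f[:,:,::-1])
    c=optics.calibration(n); print(n,np.round(c["intrinsics"],1).tolist(),np.round(c["extrinsics"],3).tolist())
print(manip.hold_point_z,sensors.get_tool_rot(),sensors.get_t())
a=np.vstack([np.hstack([cv2.imread(f"pics/{n}0.png") for n in("scene","side")])])
E
```

```text
pics
scene [[470.7, 0.0, 281.5], [0.0, 470.7, 210.3], [0.0, 0.0, 1.0]] [[0.874, 0.357, -0.33, 0.929], [0.486, -0.64, 0.595, -0.728], [0.001, -0.68, -0.733, 0.965], [0.0, 0.0, 0.0, 1.0]]
side [[412.1, 0.0, 277.8], [0.0, 412.1, 203.2], [0.0, 0.0, 1.0]] [[-0.997, -0.022, 0.069, 0.449], [-0.069, 0.548, -0.834, 0.943], [-0.019, -0.836, -0.548, 0.677], [0.0, 0.0, 0.0, 1.0]]
wrist [[349.4, 0.0, 277.8], [0.0, 349.4, 205.1], [0.0, 0.0, 1.0]] [[1.0, 0.002, -0.002, 0.524], [0.001, -0.956, -0.292, 0.074], [-0.002, 0.292, -0.956, 0.374], [0.0, 0.0, 0.0, 1.0]]
-0.0187 [-7.47296466e-04  7.07096454e-01  7.07116479e-01 -5.75599239e-04] 0.15
```

View pics/scene0.png

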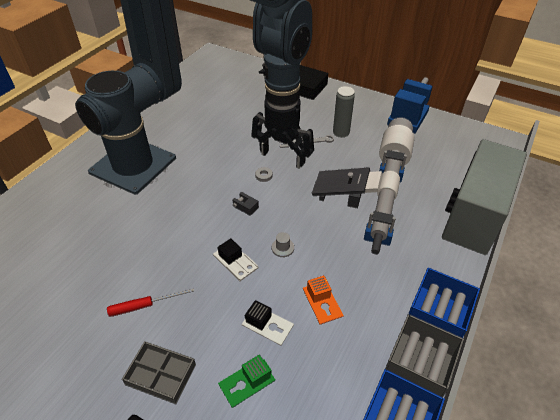

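View pics/side0.png

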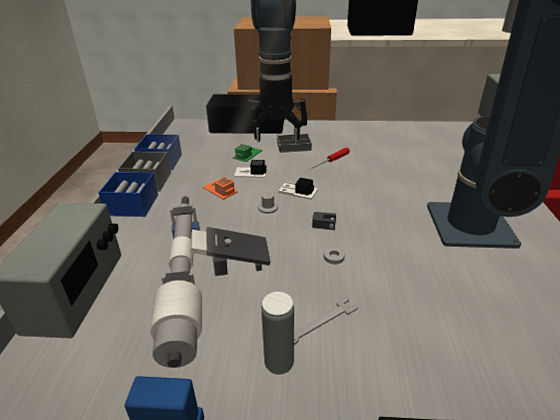

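View pics/wrist0.png

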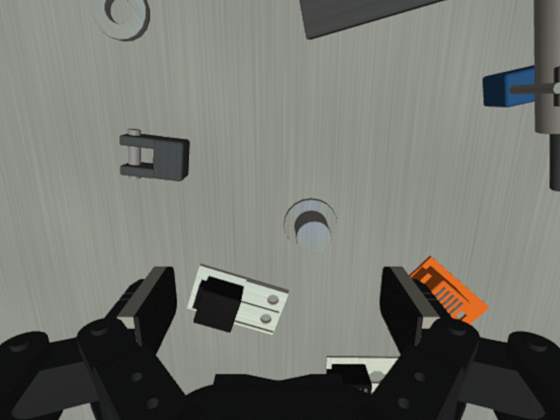

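Scene view: the keyhole module has a white plate with a black box at (265,320); the look-alike is at (235,257). The pad is at (345,182), with the stud head at about (350,175). In the side view the module is at (255,170), the pad at (235,245) and the stud at (227,241). The wrist view shows only the edge of the module, at (350,375). I'll take rough positions next.

```bash
cat > h.py <<'E'
import numpy as np, cv2
from scipy.spatial.transform import Rotation as R
from cell import manip, optics, sensors
def ray(c,p):
    K=np.array(c["intrinsics"]);E=np.array(c["extrinsics"])
    d=E[:3,:3]@np.linalg.solve(K,[p[0],p[1],1.]);return E[:3,3],d/np.linalg.norm(d)
def onz(c,p,z):
    o,d=ray(c,p);return o+d*(z-o[2])/d[2]
def tri(c1,p1,c2,p2):
    o1,d1=ray(c1,p1);o2,d2=ray(c2,p2)
    s=np.linalg.lstsq(np.c_[d1,-d2],o2-o1,rcond=None)[0]
    a,b=o1+s[0]*d1,o2+s[1]*d2;return (a+b)/2,np.linalg.norm(a-b)
def q(M): return R.from_matrix(M).as_quat(scalar_first=True)
E
python3 - <<'E'
from h import *
cs,cd=optics.calibration("scene"),optics.calibration("side")
print("stud",tri(cs,(350,175),cd,(227,241)))
print("module box~",onz(cs,(259,309),.04),onz(cs,(275,325),.004), onz(cd,(258,163),.04))
f=np.load("pics/scene0.npy");g=np.load("pics/side0.npy")
a=cv2.resize(f[155:225,300:400,::-1],None,fx=4,fy=4,interpolation=2)
b=cv2.resize(g[215,0:1] if 0 else g[215:285,185:285,::-1],None,fx=4,fy=4,interpolation=2)
c=cv2.resize(f[290:360,230:330,::-1],None,fx=4,fy=4,interpolation=2)
d=cv2.resize(g[145:215,210:310,::-1],None,fx=4,fy=4,interpolation=2)
cv2.imwrite("pics/crops.png",np.vstack([np.hstack([a,b]),np.hstack([c,d])]))
E
```

```text
stud (array([0.63095273, 0.19903752, 0.07930981]), np.float64(3.939368344999633e-05))
module box~ [ 0.61549697 -0.2659741   0.04      ] [ 0.65640257 -0.26592355  0.004     ] [ 0.6114348  -0.26648637  0.04      ]
```

View pics/crops.png

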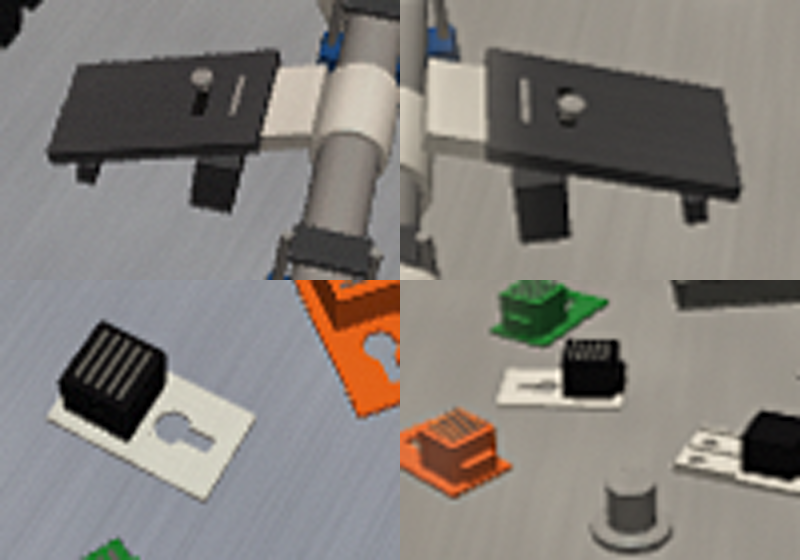

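```bash
python3 - <<'E'
from h import *
cs,cd=optics.calibration("scene"),optics.calibration("side")
S=lambda x,y:(300+x/4-.4,155+y/4-.4)
D=lambda x,y:(185+(x-400)/4-.4,215+y/4-.4)
P={}
for n,a,b in [("up+",(280,50),(484,157)),("up-",(262,147),(487,50)),("lo+",(78,67),(740,190)),("lo-",(50,153),(727,90)),("head",(202,77),(572,103))]:
    P[n],e=tri(cs,S(*a),cd,D(*b)); print(n,P[n].round(4),round(e,4))
u=(P["up+"]+P["up-"])/2;l=(P["lo+"]+P["lo-"])/2
print("len",np.linalg.norm(u-l),"w",np.linalg.norm(P["up+"]-P["up-"]),np.linalg.norm(P["lo+"]-P["lo-"]))
x=u-l;print("yaw",np.degrees(np.arctan2(x[1],x[0])),"slope",np.degrees(np.arcsin(x[2]/np.linalg.norm(x))))
y=P["up+"]-P["up-"]+P["lo+"]-P["lo-"];print("yaw from y",np.degrees(np.arctan2(-y[0],y[1])))
print("origin",l+x*104/150, u-x*46/150)
M=lambda x,y:(230+x/4-.4,290+(y-280)/4-.4)
for p in [(48,415),(255,412),(208,500),(170,430),(212,440)]: print(onz(cs,M(*p),.004).round(4))
for p in [(104,320),(166,358),(132,402),(62,378)]: print("box",onz(cs,M(*p),.04).round(4))
E
```

```text
up+ [0.6684 0.2516 0.0835] 0.0024
up- [0.691  0.1543 0.0841] 0.004
lo+ [0.5309 0.2166 0.0342] 0.0005
lo- [0.55   0.1257 0.0356] 0.0058
head [0.6297 0.2003 0.0822] 0.0012
len 0.1509461060471239 w 0.099913241771893 0.09297987071393551
yaw 12.85430434127032 slope 18.89880421158452
yaw from y 12.518567811672252
origin [0.63700592 0.19317125 0.06881247] [0.63700592 0.19317125 0.06881247]
[ 0.5879 -0.2993  0.004 ]
[ 0.69   -0.2403  0.004 ]
[ 0.6928 -0.3006  0.004 ]
[ 0.6533 -0.2737  0.004 ]
[ 0.6771 -0.2676  0.004 ]
box [ 0.5961 -0.2487  0.04  ]
box [ 0.6393 -0.253   0.04  ]
box [ 0.6368 -0.2861  0.04  ]
box [ 0.5951 -0.2921  0.04  ]
```

```bash
cat >> h.py <<'E'
def frame(yaw,slope):   # part frame: x along yaw, raised by slope
    return R.from_euler("zy",[yaw,-slope],degrees=True).as_matrix()
def tool(F): return F@np.diag([1.,-1,-1])
E
python3 - <<'E'
from h import *
import pickle
F=frame(12.7,20);o=np.array([.637,.193,.072])
p1=o+F@[-.02,0,.13]; p2=np.array([.617,-.27,.15]); q1=q(tool(F));q2=q(tool(frame(-1,0)))
for p,qq in((p1,q1),(p2,q2),(p2-[0,0,.143],q2),(o+F@[-.06,.008,.007],q1)): print(manip.inverse_kinematics(p,qq))
def look(n):
    manip.pause(.3); c=optics.calibration("wrist"); f=optics.grab_frame("wrist"); pickle.dump((f,c),open(n+".pkl","wb"))
    return f
manip.move_pose(p1,q1);a=look("pad");print(sensors.get_t(),sensors.get_tool_pos()-p1)
manip.gripper_to(.065);manip.move_pose(p2,q2);b=look("mod");print(sensors.get_t(),sensors.get_tool_pos()-p2)
cv2.imwrite("pics/look1.png",a[:,:,::-1]);cv2.imwrite("pics/look2.png",b[:,:,::-1])
E
```

```text
[ 0.2509216  -0.11217334 -0.19465305  1.14935219 -0.08502491 -3.12688618]
[-0.51199285  0.44106599  0.40370308  1.53343341  0.          2.6470531 ]
[-0.51199285  0.49060965  0.18389088  1.26407756  0.          2.6470531 ]
[ 0.24715729 -0.04565667 -0.39360343  0.88358481 -0.08377271 -3.13044878]
4.2833 [ 1.81860975e-05 -1.45629356e-05 -1.69680242e-05]
9.7167 [1.59366304e-05 3.88087395e-05 1.70652514e-05]
```

View pics/look1.png

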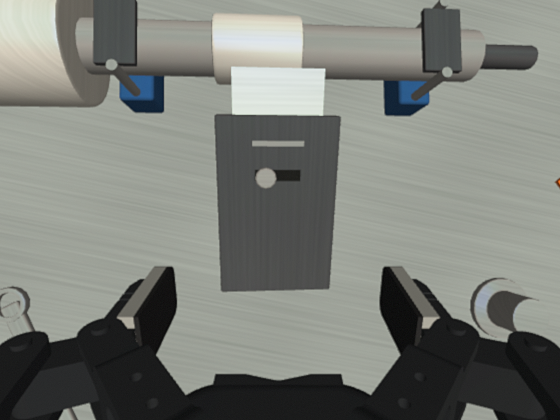

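View pics/look2.png

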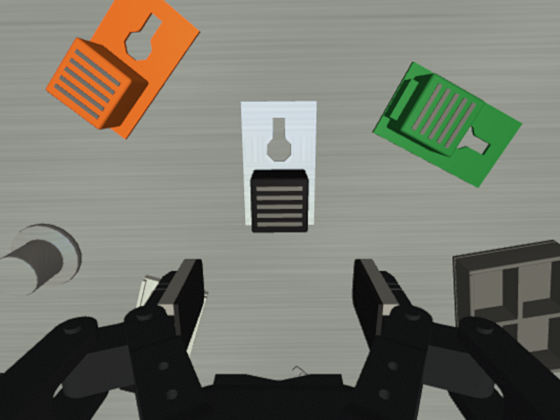

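Look 1: pad corners (216,115), (340,116), (330,289) and (221,291); the stud head is at (265,178), left of the slot's middle, which is +y. Look 2: plate corners (241,101) and (316,101), hole (279,150), box top (252..308, 178..231). Joint 6 is almost at its limit this way round, so I'll grasp half a turn about. A second look from that side also shows the camera's bias.

```bash
cat > meas.py <<'E'
from h import *
import pickle
def quad(m):
    cs=cv2.findContours(m.astype(np.uint8),0,1)[0];c=max(cs,key=cv2.contourArea)
    return c
def plate(n,v0,v1):
    f,c=pickle.load(open(n+".pkl","rb")); h=cv2.cvtColor(f,cv2.COLOR_RGB2HSV)
    g=f.min(2).astype(int); m=np.zeros(g.shape,bool); m[v0:v1,215:345]=True
    w=(g>190)&m; k=quad(cv2.morphologyEx(w.astype(np.uint8),3,np.ones((45,45))) if 0 else w)
    P=np.array([onz(c,p,.004)[:2] for p in k[:,0]])
    r=cv2.minAreaRect((P*1e4).astype(np.float32)); 
    b=(f.max(2)<75)&m; kb=quad(b); u=kb[:,0]
    print(n,"plate rect mm",np.array(r[0])/1e4,np.array(r[1])/10,r[2])
    print(" img bbox plate",cv2.boundingRect(k),"box",cv2.boundingRect(kb))
    return f,c
E
python3 - <<'E'
from meas import *
plate("mod",80,240)
f,c=pickle.load(open("pad.pkl","rb"))
g=f.max(2); sub=np.zeros(g.shape,bool);sub[105:300,200:360]=True
k=quad((g<120)&sub); pts=k[:,0].astype(float)
o=np.array([.637,.193,.072]);yaw=12.7
def onpl(p,z):
    F=frame(yaw,20);s,d=ray(c,p);n=F[:,2];return s+d*((o+n*z-s)@n)/(d@n)
for i in range(6):
    F=frame(yaw,20);Q=np.array([F.T@(onpl(p,0)-o) for p in pts])[:,:2]
    r=cv2.minAreaRect((Q*1e4).astype(np.float32));a=(r[2]+45)%90-45
    yaw+=a; cx=np.array(r[0])/1e4
    # rect centre should be at pad x=-29 mm
    d=F@np.array([cx[0]+.029,cx[1],0]); o[:2]+=d[:2]
print("pad o",o,"yaw",yaw,"size",np.array(r[1])/10)
hm=(g>130)&sub;hm[:160]=0;hm[195:]=0;kh=quad(hm);(u,v),rad=cv2.minEnclosingCircle(kh);print("head px",u,v,rad)
F=frame(yaw,20);print("stud in pad",F.T@(onpl((u,v),.012)-o)*1e3)
dm=(g<40)&sub;dm[:165]=0;dm[190:]=0;x=cv2.boundingRect(quad(dm));print("slot px",x)
print(g[178,245:305:2], g[176,215:235], g[176,325:345])
E
python3 - <<'E'
from h import *
import pickle
p2=np.array([.617,-.27,.15]);q2=q(tool(frame(-1,0))@np.diag([-1.,-1,1]))
print(manip.inverse_kinematics(p2,q2))
manip.move_pose(p2,q2);manip.pause(.3);c=optics.calibration("wrist");f=optics.grab_frame("wrist")
pickle.dump((f,c),open("mod2.pkl","wb"));cv2.imwrite("pics/look3.png",f[:,:,::-1]);print(sensors.get_t())
E
```

```text
mod plate rect mm [ 0.63624282 -0.27168381] [ 59.82265625 103.6503418 ] 89.49939727783203
 img bbox plate (241, 102, 75, 123) box (251, 170, 58, 62)
pad o [0.63236201 0.19261673 0.072     ] yaw 11.912872996217356 size [151.74072266  95.74962158]
head px 347.5 177.0 20.52447509765625
stud in pad [  1.8676871  -54.10576917  12.        ]
slot px (274, 170, 26, 10)
[ 78  78  80  80  77 107 160 163 163 163 163 162 163 163 165 150  36  33
  31  30  33  31  31  31  32  30  30  33  80  80] [163 127  83  75  79  81  79  79  81  79  80  80  78  77  78  79  80  78
  76  78] [ 80  79  78  78  78  79  80  79  78  76  73  91 152 169 169 167 167 167
 167 166]
[-0.51199285  0.44106599  0.40370308  1.53343341  0.         -0.49453955]
12.7167
```

View pics/look3.png

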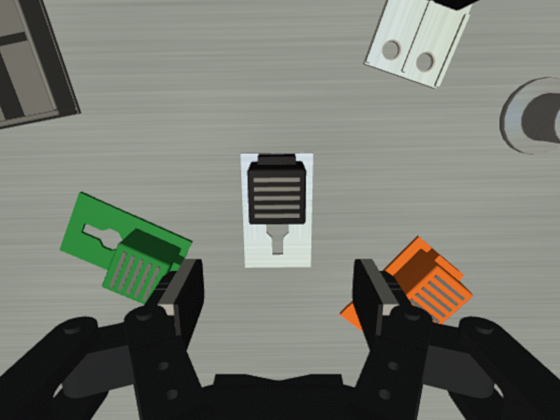

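Look 3, from the other side: the plate spans (241..313, 153..267) and the box top is at (249..306, 168..222). The green and orange pieces are over 70 mm to the side, so the fingers have room.

```bash
python3 - <<'E'
from meas import *
plate("mod2",140,275)
f,c=pickle.load(open("pad.pkl","rb"));g=f.max(2)
m=np.zeros(g.shape,bool);m[162:195,248:285]=True
k=quad((g>125)&m);(u,v),r=cv2.minEnclosingCircle(k);print("head",u,v,r,cv2.boundingRect(k))
F=frame(11.9,20);o=np.array([.6324,.1926,.072]);n=F[:,2]
def P(p,z): s,d=ray(c,p);return F.T@(s+d*((o+n*z-s)@n)/(d@n)-o)*1e3
print(P((u,v),.012),"slot R end",P((300,175),0),"mark",P((252,143),0),P((304,143),0))
E
```

```text
mod2 plate rect mm [ 0.63704419 -0.27183152] [ 59.88956299 103.02059326] 89.39094543457031
 img bbox plate (241, 154, 72, 113) box (248, 154, 58, 70)
head 265.5 177.6052703857422 9.721774101257324 (256, 168, 20, 20)
[ 0.45824322  8.25827993 12.        ] slot R end [ 2.94695027e-01 -1.87268070e+01 -2.41428395e-14] mark [2.49486580e+01 1.92099279e+01 9.04663140e-15] [ 2.55371530e+01 -2.09816564e+01 -3.06745993e-14]
```

```bash
cat >> h.py <<'E'
FP=frame(11.9,20); OP=np.array([.6324,.1926,.072]); STUD=OP+FP@[.0003,.0083,0]
QP=q(tool(FP)@np.diag([-1.,-1,1])); HZ=.007     # TCP height over plate underside
def at(x,y,z): # TCP so that the module origin is at x,y,z from the stud base in pad axes
    return STUD+FP@[x,y,z+HZ]
def force(): return FP.T@sensors.get_ft_force()
E
python3 - <<'E'
from h import *
F=frame(-.55,0);Q=q(tool(F)@np.diag([-1.,-1,1]));p=np.array([.6126,-.2716,HZ])
manip.move_pose(p+[0,0,.06],Q);manip.move_linear(p,Q,.08);manip.pause(.1);print("f",sensors.get_ft_force())
manip.gripper_to(.03,50);print("w",sensors.get_width(),sensors.get_finger_force())
manip.move_linear(p+[0,0,.12],Q,.15);manip.pause(.2);print("lift",sensors.get_width(),sensors.get_ft_force(),sensors.get_wrist_torque(),sensors.get_t())
manip.move_pose(at(-.038,0,.045),QP);manip.pause(.3)
print("hover",sensors.get_tool_pos()-at(-.038,0,.045),force(),sensors.get_wrist_torque(),sensors.get_t())
a=optics.grab_frame("scene")[110:230,270:430,::-1];b=optics.grab_frame("side")[180:300,150:310,::-1]
cv2.imwrite("pics/hover.png",np.hstack([cv2.resize(i,(400,300),interpolation=2) for i in(a,b)]))
E
```

```text
f [ 0.59756508 -0.62193805  0.35722628]
w 0.04325826594025255 53.45313906669617
lift 0.04324721665094117 [-0.29815987  0.07669052 -3.44361322] [0.00708659 0.03059681 0.01952527] 15.6083
hover [ 4.43648870e-04 -6.22408444e-04  4.61049577e-05] [-0.63263501 -0.01588423 -2.34572922] [ 0.00510469  0.53433322 -0.01789909] 17.6167
```

View pics/hover.png

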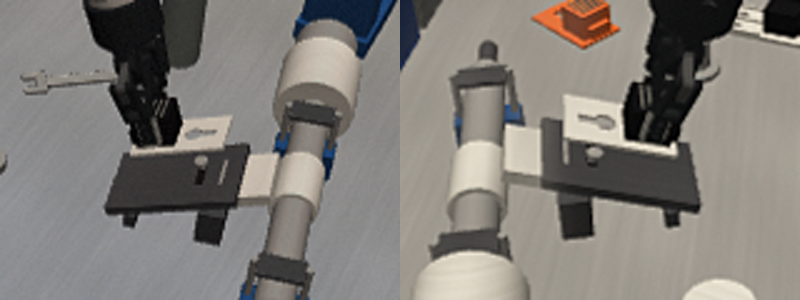

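The hover view shows the plate level with the pad above the stud, with the keyhole facing uphill. Next I'll lower it while watching the force.

```bash
python3 - <<'E'
from h import *
manip.move_linear(at(-.038,0,.015),QP,.06);manip.pause(.1);f0=force();np.save("f0.npy",f0)
z=.015
while z>-.001:
    z-=.0015;manip.move_linear(at(-.038,0,z),QP,.02);f=force()-f0
    print(round(z*1e3,1),f.round(1),round(sensors.get_t(),2))
    if f[2]>5 or np.hypot(f[0],f[1])>5: break
print(sensors.get_wrist_torque())
E
```

```text
13.5 [-0.6 -0.5  0. ] 18.72
12.0 [-0.6  0.4  0.3] 18.97
10.5 [-0.4 -1.   0.2] 19.22
9.0 [-0.6 -0.7  0.5] 19.47
7.5 [-1.2 -0.1  0.2] 19.72
6.0 [-0.9 -0.3 -0.3] 19.97
4.5 [-0.6 -0.8 -0.2] 20.22
3.0 [-2.5  0.4  2.4] 20.47
1.5 [-3.3 -0.1  8.2] 20.72
[0.00731119 0.7165543  0.08810237]
```

```bash
python3 - <<'E'
from h import *
f0=np.load("f0.npy")
for z in(.001,.0003,-.0004):
    manip.move_linear(at(-.038,0,z),QP,.02);manip.pause(.1);f=force()-f0
    print(z*1e3,f.round(1),(FP.T@sensors.get_wrist_torque()).round(3),(FP.T@(sensors.get_tool_pos()-at(-.038,0,z))*1e3).round(2),round(sensors.get_t(),2))
    if f[2]>16:break
E
```

```text
1.0 [-4.8  0.2  8.9] [0.253 0.722 0.024] [0.37 0.1  0.81] 21.07
0.3 [-4.7 -0.2 12.6] [0.255 0.877 0.025] [0.37 0.11 1.12] 21.42
-0.4 [-6.4 -0.1 12.9] [0.273 1.057 0.029] [0.38 0.13 1.44] 21.77
```

```bash
python3 - <<'E'
from h import *
a=optics.grab_frame("scene")[140:215,295:370,::-1];b=optics.grab_frame("side")[205:280,185:260,::-1]
cv2.imwrite("pics/seat.png",np.hstack([cv2.resize(i,(400,400),interpolation=2) for i in(a,b)]))
E
```

```text
(no output)
```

View pics/seat.png

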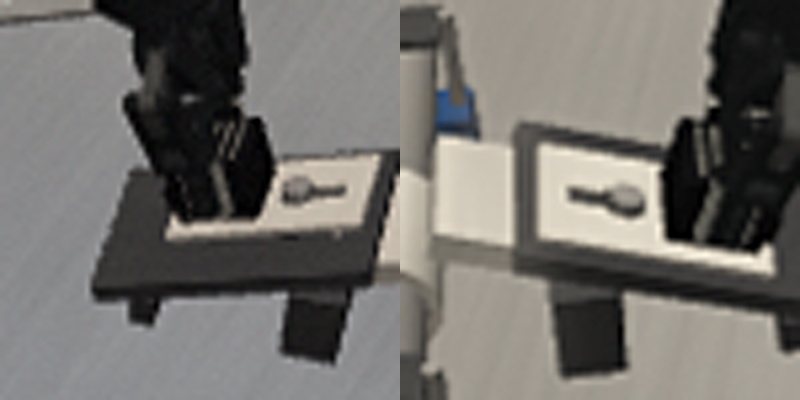

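The head shows in the entry hole in both views, at (297,190) scene and (628,197) side, and the plate lies on the pad. I'll slide it down, stopping on force.

```bash
python3 - <<'E'
from h import *
f0=np.load("f0.npy");z=.0003;x=-.038
while x>-.0605:
    x-=.002;manip.move_linear(at(x,0,z),QP,.025);f=force()-f0
    e=(FP.T@(sensors.get_tool_pos()-at(x,0,z))*1e3)
    print(round(x*1e3,1),f.round(1),e.round(2),(FP.T@sensors.get_wrist_torque()).round(2),round(sensors.get_t(),2))
    if f[0]>14 or abs(f[1])>8 or f[2]>22: break
E
```

```text
-40.0 [-0.7 -1.   8.5] [2.32 0.12 1.44] [0.33 0.16 0.02] 22.12
-42.0 [ 1.9 -0.7  7.6] [3.67 0.07 1.6 ] [ 0.34 -0.37 -0.06] 22.37
-44.0 [ 3.  -0.3  7.6] [ 3.57 -0.1   1.56] [ 0.38 -0.28 -0.07] 22.62
-46.0 [ 1.3 -0.5  8.4] [ 3.56 -0.17  1.55] [ 0.24 -0.36 -0.04] 22.87
-48.0 [ 1.9 -0.3  8.1] [ 3.54 -0.19  1.53] [ 0.23 -0.29 -0.09] 23.12
-50.0 [2.5 0.3 8.6] [ 3.49 -0.23  1.51] [ 0.21 -0.27 -0.08] 23.37
-52.0 [ 2.2 -0.7  7.5] [ 3.54 -0.22  1.51] [ 0.22 -0.35 -0.05] 23.62
-54.0 [ 0.9 -0.6  7.9] [ 3.55 -0.24  1.52] [ 0.23 -0.26 -0.1 ] 23.87
-56.0 [ 2.2 -0.6  7.9] [ 3.5  -0.24  1.48] [ 0.14 -0.3  -0.07] 24.12
-58.0 [ 1.7 -0.8  6.7] [ 3.44 -0.25  1.45] [ 0.26 -0.36 -0.05] 24.37
-60.0 [ 0.8 -0.4  7.1] [ 3.36 -0.26  1.43] [ 0.18 -0.37 -0.09] 24.62
-62.0 [2.  0.3 8.4] [ 3.34 -0.27  1.42] [ 0.23 -0.25 -0.06] 24.87
```

```bash
python3 - <<'E'
from h import *
f0=np.load("f0.npy");z=.0003;x=-.062
while x>-.075:
    x-=.001;manip.move_linear(at(x,0,z),QP,.02);manip.pause(.1);f=force()-f0
    p=(FP.T@(sensors.get_tool_pos()-at(0,0,0))*1e3)
    print(round(x*1e3,1),f.round(1),p.round(2),(FP.T@sensors.get_wrist_torque()).round(2),round(sensors.get_t(),2))
    if f[0]>10 or abs(f[1])>8 or f[2]>22: break
E
```

```text
-63.0 [ 2.4 -0.9  7.3] [-59.42  -0.25   1.75] [ 0.21 -0.38 -0.09] 25.22
-64.0 [ 2.3 -0.8  6.5] [-60.2   -0.25   1.81] [ 0.23 -0.43 -0.05] 25.57
-65.0 [ 6.8 -0.4  5.6] [-60.41  -0.27   2.01] [ 0.14 -1.13 -0.1 ] 25.92
-66.0 [ 8.3 -0.8  6.1] [-60.52  -0.31   2.2 ] [ 0.23 -1.35 -0.06] 26.27
-67.0 [ 9.2 -0.6  3.8] [-60.57  -0.3    2.42] [ 0.22 -1.62 -0.01] 26.62
-68.0 [11.8 -1.   1.8] [-60.68  -0.33   2.61] [ 0.23 -1.85 -0.06] 26.97
```

```bash
python3 - <<'E'
from h import *
f0=np.load("f0.npy")
def rep(n): print(n,(force()-f0).round(1),(FP.T@(sensors.get_tool_pos()-at(0,0,0))*1e3).round(2),(FP.T@sensors.get_wrist_torque()).round(2),sensors.get_width(),round(sensors.get_t(),2))
manip.move_linear(at(-.0645,0,.0003),QP,.02);manip.pause(.2);rep("back")
manip.gripper_to(.04,20);manip.pause(.2);rep("soft")
manip.gripper_to(.062);manip.pause(.2);rep("open")
p=sensors.get_tool_pos();manip.move_linear(p+FP[:,2]*.07,QP,.12);manip.pause(.2);rep("up")
manip.move_pose(np.array([.45,.1,.25]),q(tool(frame(12,0))@np.diag([-1.,-1,1])));manip.pause(.2);print(sensors.get_t())
fa,fb=optics.grab_frame("scene"),optics.grab_frame("side");np.save("pics/fs.npy",fa);np.save("pics/fd.npy",fb)
a=fa[140:215,295:370,::-1];b=fb[205:280,185:260,::-1]
cv2.imwrite("pics/final.png",np.hstack([cv2.resize(i,(400,400),interpolation=2) for i in(a,b)]))
E
```

```text
back [ 6.8 -0.7  7.2] [-60.61  -0.28   1.84] [ 0.17 -1.15 -0.06] 0.04309567715501758 27.49
soft [ 6.7 -1.7  7.2] [-60.61  -0.26   1.86] [ 0.19 -1.13 -0.03] 0.043129903924879115 27.91
open [-0.1  0.1  3.2] [-6.554e+01  5.000e-02 -3.300e-01] [ 0.05  0.38 -0.01] 0.06192135258733189 28.43
up [-0.1 -0.2  2.2] [-6.676e+01  2.000e-02  6.842e+01] [ 0.07  0.33 -0.01] 0.06193504839510796 29.36
30.3083
```

View pics/final.png

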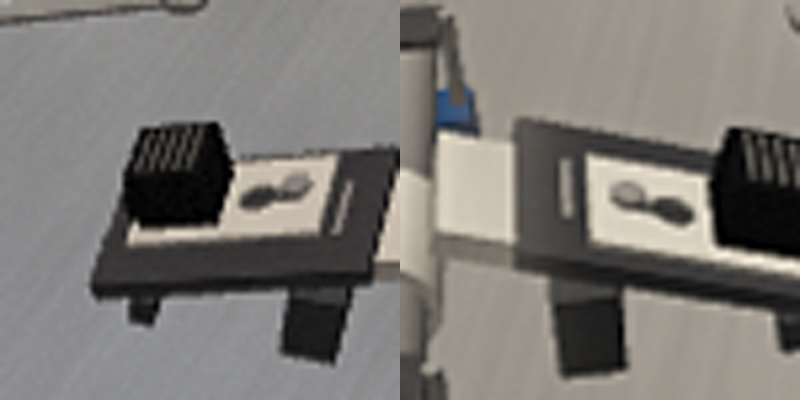

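The final view shows the stud head at the closed end of the slot, at (297,183) scene and (628,193) side, with the plate lying on the pad. One numeric check from above for squareness and home.

```bash
python3 - <<'E'
from meas import *
manip.move_pose(OP+FP@[-.03,0,.17],QP);manip.pause(.3);c=optics.calibration("wrist");f=optics.grab_frame("wrist");print(sensors.get_t())
cv2.imwrite("pics/chk.png",f[:,:,::-1])
n=FP[:,2]
def P(p,z): s,d=ray(c,p);return FP.T@(s+d*((OP+n*z-s)@n)/(d@n)-OP)*1e3
K=np.array(c["intrinsics"]);E=np.array(c["extrinsics"])
def px(v): w=K@(E[:3,:3].T@(OP+FP@(np.array(v)/1e3)-E[:3,3]));return w[:2]/w[2]
def edge(x,y,dx,dy,z,up):  # brightness step along (dx,dy) about the pad point, parabola-free: steepest gradient
    t=np.arange(-9,9,.25);q_=np.array([px((x+dx*s,y+dy*s,z)) for s in t],np.float32)
    g=cv2.remap(cv2.GaussianBlur(f.max(2),(3,3),0).astype(np.float32),q_[:,0],q_[:,1],1).ravel()
    G=np.gradient(g)*up;return t[np.argmax(G)],G.max().round(1)
for n_,Y,z,up,xs in(("pad+",48,0,1,(-80,-60,-40,-20,0,20,40)),("pad-",-48,0,1,(-80,-60,-40,-20,0,20,40)),("plate+",38,4,-1,(-80,-60,-40,-20,0,10)),("plate-",-22,4,-1,(-80,-60,-40,-20,0,10))):
    s=np.sign(Y);r=[edge(x,Y,0,s,z,up) for x in xs];t=np.array([a for a,_ in r])*s;k=np.polyfit(xs,t,1)
    print(n_,"yaw deg",np.degrees(np.arctan(k[0])).round(2),"y",(Y+k[1]).round(2),t)
print("front edge",[16+edge(16,y,1,0,4,-1)[0] for y in(-15,-5,20,30)])
print("head px expected",px((0,8.3,12)))
E
```

```text
31.3333
pad+ yaw deg 0.28 y 47.81 [-0.5  -0.5  -0.25 -0.5  -0.5   0.25  0.  ]
pad- yaw deg -0.08 y -47.49 [ 0.5   0.5   0.5   0.75  0.75  0.75 -0.  ]
plate+ yaw deg -0.08 y 38.08 [ 0.25  0.    0.    0.5   0.25 -0.25]
plate- yaw deg -0.0 y -22.29 [-0.5  -0.   -0.5  -0.   -0.25 -0.5 ]
front edge [np.float64(16.5), np.float64(16.75), np.float64(17.5), np.float64(17.5)]
head px expected [288.54460107 217.75536734]
```

```bash
python3 -c "
from cell import workorder
print(workorder.job_done())"
```

```text
the job is handed in; nothing more can be done
None
```

The keyhole module is on the stud, home in the end of the slot by force contact and about 1 mm by camera, square to the pad within about 0.3°, released, and handed in at about 31 s; I checked flatness by eye only, and the highest contact force I read was about 14 N.

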